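# Set up the egg tray on the tilting display stand

## Task

The wing nut on the tilting display stand is loose: first, with the flap still lying flat, push the egg tray square and flush home into the corner between the flap's ledge and its side fence. Then raise the flap at its handle end, without letting it drop, until the wing nut is level with the index rider on the brass quadrant, and finish while still holding it steady there for your colleague to tighten the nut. The tray must stay home in its corner, and leave the index rider and the things standing around the stand where they are.

Things in the scene. Friction and masses are not known exactly. Their poses are not given: they have to be found in the camera images.
- stand: Tilting display stand, fixed to the table: open wooden box base 210 (x) x 260 (y) x 40 mm high under a hinged flap. Origin: centre of the underside, on the table. x points from the handle side to the hinge side, y to the side with fence and quadrant, z up. Hinge axis along y at x = 105, z = 45.5 mm. Slotted brass quadrant upright at y = 136 mm, outer radius 110 mm about the hinge axis, to 66 deg.
- flap: Hinged flap, board 210 x 260 x 9 mm, 0.5 kg. Origin: middle of the hinge axis; axes as the stand's when flat. Board x 0 to -210, y -130 to 130, top face z = 4.5 mm; ledge x -12 to 0 and fence y 118 to 130 stand 16 mm high on it, other sides open. Raised by A (0 flat, limit 1.15 rad) flap point (-r, y, 0) is at stand x = 105 - r cos A, z = 45.5 + r sin A. Free hinge: let go, it falls shut.
- flap_handle (a point): Middle of the grip bar of the flap's steel bow handle: round bar 12 mm in diameter, straight for 110 mm along y, 258 mm from the hinge axis at the board's mid-thickness, 48 mm out from the board's free edge. Only the table lies beneath, 45 mm below when flat. The bar can turn between gripper fingers. Lifting takes about 3 N.
- flap_corner (a point): Inner corner of ledge and fence on the flap's top face (flap coordinates -12, 118, 4.5 mm); axes as the flap's. The usable face runs from it to -x and -y.
- flap_stud (a point): Stud of the steel wing nut at the flap's +y edge, running in the quadrant's slot: flap coordinates -100, 140, 0 mm, so 100 mm from the hinge axis. Moves with the flap.
- index_mark (a point): Point of the quadrant's slot that the index rider points to: 100 mm from the hinge axis, y = 140 mm in the stand's frame; the stud must come here. The rider is a dark steel clip (11 mm) with a brass thumb screw on the quadrant's rim, 111 to 122 mm from the axis, staying where it is set: anywhere 0.5 to 0.85 rad above the flat flap.
- tray: Pale wooden tray with four painted eggs fixed in it: 105 (x) x 140 (y) mm, walls 28 mm high, eggs to 45 mm above its underside; about 0.4 kg, slides on the flap when pushed. Origin: centre of its underside. Starts on the flap, its middle 18 to 41 mm short of home towards the ledge and 30 to 54 mm towards the fence, up to 0.17 rad askew; its x axis roughly along the stand's.
- tray_corner (a point): The tray's corner that belongs in the flap's corner: +x, +y corner of its underside (tray coordinates 52.5, 70, 0 mm); axes as the tray's.
- carton: Bystander: grey egg carton, 105 x 155 x 42 mm, eggs in it to 66 mm, at the +y side of the stand. Origin: centre of underside.
- primrose: Bystander: yellow primrose in a terracotta pot, pot 96 mm in diameter and 80 mm high, plant to 130 mm high and 130 mm across, at the stand's -y side. Origin: centre of underside.
- jar: Bystander: small glass jar with steel lid, 62 mm in diameter, 85 mm high, at the stand's -y side. Origin: centre of underside.

How it is judged (in metres and radians):
On the way:
1. the tray is pushed square and flush into the corner of ledge and fence while the flap lies flat (x of tray_corner in the frame of flap_corner between -0.003 and 0.003 m and y of tray_corner in the frame of flap_corner between -0.003 and 0.003 m and z of tray_corner in the frame of flap_corner below 0.003 m and angle between the x axis of tray and the x axis of flap_corner, either way round below 0.025 rad and angle between the z axis of tray and the z axis of flap_corner, either way round below 0.025 rad and height (world z) of flap_handle below 0.055 m), for 0.2 s.
At the end, for the whole second after the job is handed in: The flap is held still by the gripper's fingers (nothing else under it) with the wing nut's stud within 5 mm of the index mark (about 3 degrees), the tray untouched on it and still home: its corner within 3 mm of the flap's corner, square within 0.025 rad (distance between flap_stud and index_mark below 0.005 m and angular speed of flap below 0.05 rad/s and x of tray_corner in the frame of flap_corner between -0.003 and 0.003 m and y of tray_corner in the frame of flap_corner between -0.003 and 0.003 m and z of tray_corner in the frame of flap_corner below 0.003 m and angle between the x axis of tray and the x axis of flap_corner, either way round below 0.025 rad and angle between the z axis of tray and the z axis of flap_corner, either way round below 0.025 rad and linear speed of tray below 0.02 m/s and contact force between the fingers and flap above 1 N and contact force between each of the fingers, the arm and tray below 0.5 N and contact force between each of carton, primrose, jar and flap below 0.1 N); the arm keeps its last pose, push and grip.
It fails at once if the egg carton is moved more than 15 mm (distance of carton from where it was at the start of the episode above 0.015 m).
It fails at once if the potted primrose is moved more than 15 mm (distance of primrose from where it was at the start of the episode above 0.015 m).
It fails at once if the glass jar is moved more than 15 mm (distance of jar from where it was at the start of the episode above 0.015 m).
It fails at once if the index rider is shifted more than 4 mm (distance of index_mark from where it was at the start of the episode above 0.004 m).
It fails at once if the flap is dropped or flung (faster than 2 rad/s) (angular speed of flap above 2 rad/s).
It also fails if it takes over 72 s, if anything falls off the work surface, if the arm or the gripper's body presses on something with over 40 N, if the wrist force passes 120 N, or if a joint passes its speed limit or range.

## Robot

A 6-joint arm with a two-finger parallel gripper is mounted at the origin on the work surface. World frame = base frame: x ahead of the robot, y to its left, z up, the work surface at z = 0. Lengths are in mm, angles in rad, forces in N, time in s.
With the tool pointing down it reaches from about 400 to 925 mm from the base axis. Payload 12.5 kg.
Tool frame: the origin (TCP) lies midway between the tips of the shut fingers; the grasp point (between the pads) lies 19 mm behind it; z points along the fingers, y is the line along which they close (so a half turn about z gives the same grasp; the last joint's range is limited). The gripper opens to 95 mm and grips with 3 to 60 N. Pads are 20 mm wide; open, the fingers measure 119 mm over their backs; the gripper's body (75 mm by 180 mm) begins 59 mm behind the grasp point.
Start: joints at [-1.374, 0.491, 1.559, -0, 1.092, -0.106], TCP at [186.394, -596.577, 214.661] pointing down, gripper open.
Joint ranges: [-3.1, 3.1], [-0.84, 2.19], [0.05, 2.79], [-1.13, 4.28], [0.06, 2.93], [-2.69, 2.69]. Speed limits (rad/s): [2.22, 2.22, 2.79, 3.14, 3.14, 3.14].

## Interface

Orientations are given as [roll, pitch, yaw] about the fixed x, y, z axes, in that order (R = Rz(yaw) Ry(pitch) Rx(roll)).
In Python, from cell import * gives the robot as it stands. The module is installed in compiled form; this text tells all that it offers.
- The arm moves only by the tool arm_command, never from a script. Its arguments are lists of equal length, an entry for each row: "delta_pos": the shift along the world's x, y, z in units of 250 mm (1.0 is 250 mm), a list of three; "delta_rot": the turn, a rotation vector about the world's x, y, z in units of 90 degrees (1.0 is 90 degrees), a list of three; "claw": the closure, from 0 (fully open) to 1 (shut). In form: {"delta_pos": [[tx, ty, tz], ...], "delta_rot": [[wx, wy, wz], ...], "claw": [claw, ...]}. A call has exactly 5 rows; each row is the pose to reach, as a shift and turn from the pose commanded when the call began; what a row does not reach only later rows make up. A row lasts 1/12 s, in which the tool goes at most 41.7 mm and 7.16 degrees, less where a joint would pass 70% of its speed; a pose out of reach is approached as far as the arm can. A call with a number of a shift or a turn outside -1 to 1 is refused whole. A call with a gripper value outside its range is refused whole. The fingers move at their own pace and stop on an object; the grip force is fixed at half the most. Time passes only in rows, so rows that repeat a pose let the fingers close, or fill a call up. It gives the time, the measured TCP pose, the force, the opening and the grip force at its end, in the units of the state.
- state(): the state, without advancing time (a new reading comes with each control period).
- read_camera(name): name is "side" or "top" or "wrist"; returns the picture (480x640x3 uint8, red, green, blue); there is no depth.
- calibration(name): a dict with "camera_matrix" (3x3 intrinsics, pixels), "T" (4x4, takes a point from camera to world coordinates). Camera axes: x right, y down, z forward; pixel columns grow to the right and rows downward; lengths in mm; the calibration is good to about 2 mm. The wrist camera is an equidistant fisheye: a pixel r from the principal point sees the ray r / f radians off the axis. A picture is of the moment at which its call begins: read the wrist's pose just before it. calibration takes no time and is no camera call; for the wrist camera it gives the pose at the moment of the call.
- job_done(): hands the job in; it is judged then, once.
The state is a dict: "t": time; "joints": joint angles; "qvel": joint speeds; "tau": joint torques, N m; "eef_pos": TCP position; "tcp_rot": TCP orientation; "ft_force": force on the tool from outside, world axes, zero at the start; "moment": the same for the moment, N m; "opening": opening from 0.0 (shut) to 1.0 (fully open); "grip_force": force on a finger pad.
Only numpy, scipy, OpenCV 4.12 (cv2) and the standard library are available. Lean on these libraries where they do the work, as an engineer would, in place of code of your own. Each camera call takes 0.05 s, during which the arm holds its last target. There are 200 camera calls.

## Working session

There is one attempt and no reset: what is moved stays moved. The work goes in short steps, Python scripts to look and compute and a tool call to move; the robot and the scene stay as the last step left them, time stands still between calls to the robot, and variables do not carry over. Pictures are saved under pics/ and viewed, at most 10 in all, crops included, and the job is handed in when it is done.

Besides the shell and the picture viewer there is one more tool, called after "Call:" in YAML: its name, and indented under it one key for each argument. arm_command: Moves the arm, as the interface text tells. Shifts and turns lie within -1 to 1; 1 stands for 250 mm of shift or 90 degrees of turn. Its arguments: {"type":"object","properties":{"delta_pos":{"type":"array"},"delta_rot":{"type":"array"},"claw":{"type":"array"}},"required":["delta_pos","delta_rot","claw"]}

```bash
mkdir -p pics; python3 - <<'E'
from cell import *
import cv2
s=state();print(s)
for n in("top","side"):
    c=calibration(n);print(n,c["camera_matrix"].tolist(),c["T"].round(4).tolist())
    cv2.imwrite(f"pics/{n}0.png",read_camera(n)[:,:,::-1])
E
```

```text
{'t': 0.0, 'joints': array([-1.37363592e+00,  4.91534344e-01,  1.55943996e+00, -1.44005590e-05,
        1.09170606e+00, -1.05624076e-01]), 'qvel': array([ 9.74574499e-05, -2.10995751e-04,  9.69979301e-04, -8.07781812e-04,
        1.93477100e-04, -3.41525308e-04]), 'tau': array([-8.60015080e-04, -6.12648368e+01, -2.58179516e+01,  6.91810017e-02,
        4.81974764e-02, -1.21988423e-04]), 'eef_pos': array([ 186.31835356, -596.32903874,  214.08068409]), 'tcp_rot': array([-3.14050966e+00, -1.01973858e-04,  3.02791075e-01]), 'ft_force': array([0.2914054 , 0.080576  , 0.50049466]), 'moment': array([-0.00450574, -0.03830693,  0.00832903]), 'grip_force': 0.0, 'opening': 0.9985986806023076}
top [[482.79735577640787, 0.0, 322.7395486037396], [0.0, 482.79735577640787, 244.10031450608545], [0.0, 0.0, 1.0]] [[0.0157, -0.9903, 0.1381, 441.0009], [-0.9998, -0.0169, -0.0076, 30.6916], [0.0099, -0.1379, -0.9904, 1096.7284], [0.0, 0.0, 0.0, 1.0]]
side [[491.9236163351993, 0.0, 318.93686593726335], [0.0, 491.9236163351993, 237.45593963433507], [0.0, 0.0, 1.0]] [[-0.9753, -0.1623, 0.15, 454.5908], [-0.2209, 0.7215, -0.6563, 658.2081], [-0.0017, -0.6732, -0.7395, 755.4913], [0.0, 0.0, 0.0, 1.0]]
```

View pics/top0.png

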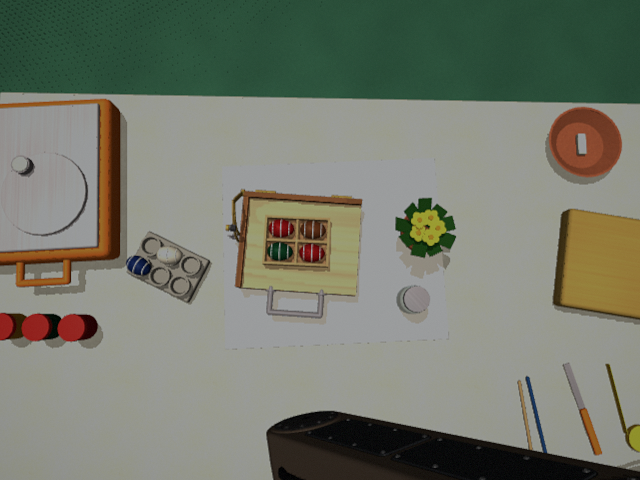

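View pics/side0.png

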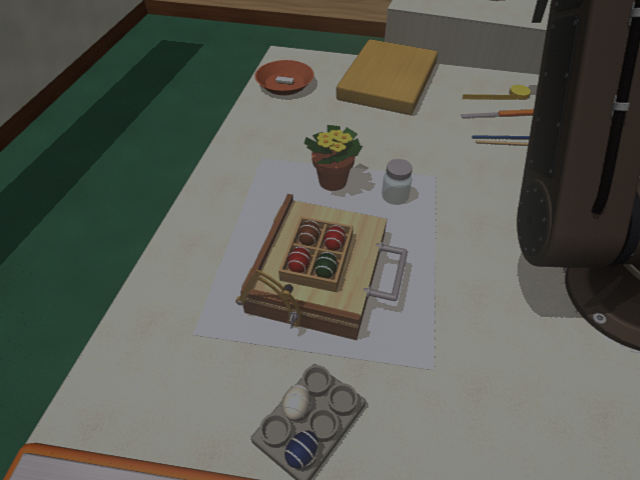

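Top: stand at about (235–362, 190–318), ledge at the far side, fence on the left, handle near (296, 303). Side: rider on the quadrant near (290, 290). Zooming in.

```bash
python3 - <<'E'
import cv2
a=cv2.imread("pics/top0.png")[180:325,220:370]
cv2.imwrite("pics/topc.png",cv2.convertScaleAbs(cv2.resize(a,None,fx=4,fy=4,interpolation=cv2.INTER_CUBIC),alpha=1.4))
a=cv2.imread("pics/side0.png")[190:340,230:420]
cv2.imwrite("pics/sidec.png",cv2.convertScaleAbs(cv2.resize(a,None,fx=4,fy=4,interpolation=cv2.INTER_CUBIC),alpha=1.6))
E
```

```text
(no output)
```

View pics/topc.png

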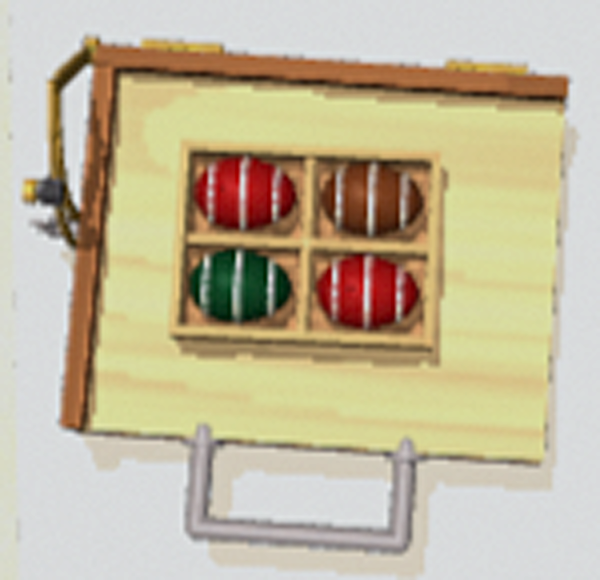

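View pics/sidec.png

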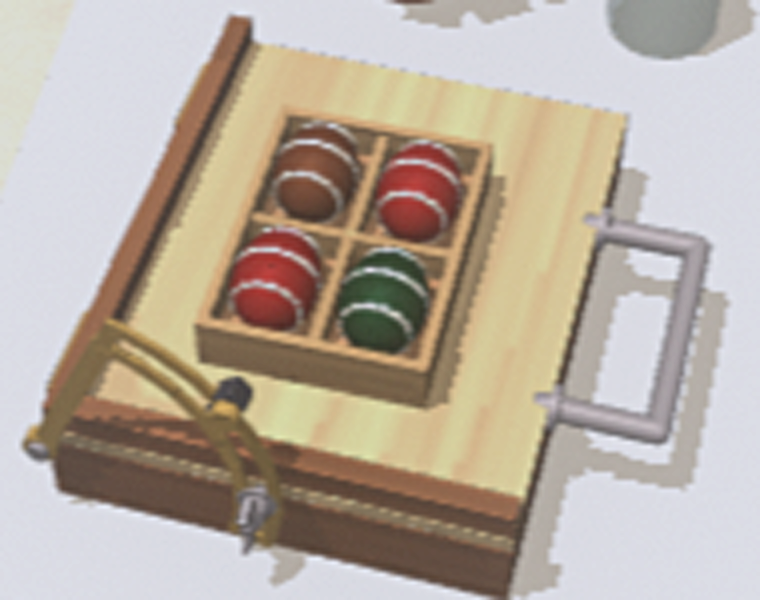

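Top crop: board corner (540,462), bar middle (299,534), rider (45,190), tray rim corners (185,142), (440,153), (435,341). Side crop: tray rim (284,107), (492,144), (430,368), (198,324), rider clip (232,390), stud (250,505). I'll fit the poses from both views.

```bash
cat > h.py <<'E'
import numpy as np
from cell import *
from scipy.optimize import least_squares
C={n:calibration(n) for n in("top","side")}
def proj(n,P):
    c=C[n]; q=(np.atleast_2d(P)-c["T"][:3,3])@c["T"][:3,:3]
    q=q@c["camera_matrix"].T; return q[:,:2]/q[:,2:]
OFF={"top":(220,180),"side":(230,190)}
def px(n,U): return (np.array(U,float)+.5)/4-.5+OFF[n]
def T(p,P):
    P=np.atleast_2d(np.array(P,float)); c,s=np.cos(p[2]),np.sin(p[2])
    return np.c_[p[0]+c*P[:,0]-s*P[:,1],p[1]+s*P[:,0]+c*P[:,1],P[:,2]]
E
python3 - <<'E'
from h import *
F=lambda *a:[a[0]+105,a[1],a[2]+45.5]
st={"top":[(F(-258,0,0),(299,534)),(F(-210,-130,4.5),(540,462)),(F(-210,130,20.5),(62,425)),(F(0,-130,20.5),(568,77)),(F(-12,-130,20.5),(566,98)),(F(-12,118,20.5),(117,72))],
"side":[(F(-210,-130,4.5),(627,117)),(F(0,-130,20.5),(232,17)),(F(-12,-130,20.5),(251,20)),(F(-258,0,0),(680,338))]}
Z=78
tr={"top":[((52.5,70,Z),(185,142)),((52.5,-70,Z),(440,153)),((-52.5,-70,Z),(435,341))],
"side":[((52.5,-70,Z),(284,107)),((-52.5,-70,Z),(492,144)),((-52.5,70,Z),(430,368)),((52.5,70,Z),(198,324))]}
def fit(d):
    f=lambda p:np.concatenate([(proj(n,T(p,[a for a,_ in d[n]]))-px(n,[b for _,b in d[n]])).ravel() for n in d])
    r=least_squares(f,[520,60,0],x_scale=[100,100,1],loss="soft_l1");print(r.x.round(4),f(r.x).reshape(-1,2).round(1).tolist());return r.x
s=fit(st);t=fit(tr)
c,sn=np.cos(s[2]),np.sin(s[2]);R=np.array([[c,-sn],[sn,c]])
print("tray in stand",R.T@(t[:2]-s[:2]),t[2]-s[2],"home at",105-12-52.5,118-70)
for n,U in(("top",(45,190)),("side",(232,390))):
  for y in (136,):
    a=np.linspace(.3,1,71);P=T(s,np.c_[105-116.5*np.cos(a),0*a+y,45.5+116.5*np.sin(a)])
    d=np.linalg.norm(proj(n,P)-px(n,U),axis=1);print(n,y,a[d.argmin()],d.min())
print("handle",T(s,[F(-258,0,0)]),"stud side px",(proj("side",T(s,[F(-100,140,0)]))-OFF["side"])*4, "stud top",(proj("top",T(s,[F(-100,140,0)]))-OFF["top"])*4)
E
```

```text
[ 5.881338e+02  7.495250e+01 -5.330000e-02] [[-0.8, 0.5], [0.6, 0.3], [-1.3, 0.8], [-0.1, -0.1], [0.1, 0.1], [-1.0, -1.4], [0.3, -0.8], [-0.5, -0.9], [0.2, -0.6], [-0.3, -0.5]]
[ 5.896045e+02  7.970630e+01 -1.970000e-02] [[-1.3, 0.1], [0.1, -0.3], [-0.3, 1.4], [-0.7, -0.9], [0.4, -0.9], [0.1, 0.2], [-0.3, -0.2]]
tray in stand [1.21518426 4.82545536] 0.033648011750351814 home at 40.5 48
top 136 0.6799999999999999 1.0926304316107955
side 136 0.6799999999999999 0.7379809296044733
handle [[435.35135792  83.10926669  45.5       ]] stud side px [[254.42857311 504.75856343]] stud top [[ 62.39875906 227.02449313]]
```

Fit is good (≤1.5 px): stand at (588, 75) with yaw −0.053. The tray needs about +39/+43 mm, and the index is at about 0.68 rad. First move: approach with the fingers open, squared to the stand.

Call:
arm_command:
  delta_pos:
    - [0.071,0.148,0]
    - [0.142,0.296,0]
    - [0.213,0.444,0]
    - [0.284,0.592,0]
    - [0.355,0.74,0]
  delta_rot:
    - [0,0,-0.045]
    - [0,0,-0.09]
    - [0,0,-0.135]
    - [0,0,-0.18]
    - [0,0,-0.227]
  claw: [0,0,0,0,0]

```text
t: 0.52
eef_pos: [275.4, -409.7, 214.4]
tcp_rot: [-3.141, 0.0, -0.058]
ft_force: [0.5, -0.5, 0.2]
opening: 1.001
grip_force: 0.0
```

Call:
arm_command:
  delta_pos:
    - [0.071,0.148,0]
    - [0.142,0.296,0]
    - [0.213,0.444,0]
    - [0.284,0.592,0]
    - [0.355,0.74,0]
  delta_rot:
    - [0,0,0]
    - [0,0,0]
    - [0,0,0]
    - [0,0,0]
    - [0,0,0]
  claw: [0,0,0,0,0]

```text
t: 0.93
eef_pos: [364.2, -224.7, 214.6]
tcp_rot: [3.142, 0.0, -0.054]
ft_force: [1.4, -0.1, 0.1]
opening: 1.0
grip_force: 0.0
```

Call:
arm_command:
  delta_pos:
    - [0.071,0.148,0]
    - [0.142,0.296,0]
    - [0.213,0.444,0]
    - [0.284,0.592,0]
    - [0.355,0.74,0]
  delta_rot:
    - [0,0,0]
    - [0,0,0]
    - [0,0,0]
    - [0,0,0]
    - [0,0,0]
  claw: [0,0,0,0,0]

```text
t: 1.35
eef_pos: [453.0, -39.5, 214.7]
tcp_rot: [3.141, 0.0, -0.054]
ft_force: [1.1, -0.6, -0.7]
opening: 0.999
grip_force: 0.0
```

Call:
arm_command:
  delta_pos:
    - [0.06,0.125,-0.08]
    - [0.12,0.25,-0.18]
    - [0.18,0.375,-0.28]
    - [0.238,0.498,-0.38]
    - [0.238,0.498,-0.4]
  delta_rot:
    - [0,0,0]
    - [0,0,0]
    - [0,0,0]
    - [0,0,0]
    - [0,0,0]
  claw: [0,0,0,0,0]

```text
t: 1.77
eef_pos: [512.5, 86.7, 111.3]
tcp_rot: [-3.142, 0.003, -0.051]
ft_force: [-0.1, -0.6, -0.5]
opening: 0.996
grip_force: 0.0
```

Call:
arm_command:
  delta_pos:
    - [0,0,-0.06]
    - [0,0,-0.12]
    - [0,0,-0.18]
    - [0,0,-0.226]
    - [0,0,-0.226]
  delta_rot:
    - [0,0,0]
    - [0,0,0]
    - [0,0,0]
    - [0,0,0]
    - [0,0,0]
  claw: [0,0,0,0,0]

```text
t: 2.18
eef_pos: [511.0, 82.6, 56.3]
tcp_rot: [3.141, 0.004, -0.054]
ft_force: [-0.4, -0.2, 0.1]
opening: 1.0
grip_force: 0.0
```

Call:
arm_command:
  delta_pos:
    - [0.03,-0.0016,0]
    - [0.055,-0.003,0]
    - [0.08,-0.0043,0]
    - [0.105,-0.0056,0]
    - [0.13,-0.007,0]
  delta_rot:
    - [0,0,0]
    - [0,0,0]
    - [0,0,0]
    - [0,0,0]
    - [0,0,0]
  claw: [0,0,0,0,0]

```text
t: 2.6
eef_pos: [545.0, 81.1, 58.7]
tcp_rot: [3.141, 0.0, -0.054]
ft_force: [-4.5, 0.3, 3.6]
opening: 1.002
grip_force: 2.5
```

Call:
arm_command:
  delta_pos:
    - [0.016,-0.0009,0]
    - [0.032,-0.0017,0]
    - [0.048,-0.0026,0]
    - [0.064,-0.0034,0]
    - [0.078,-0.004,0]
  delta_rot:
    - [0,0,0]
    - [0,0,0]
    - [0,0,0]
    - [0,0,0]
    - [0,0,0]
  claw: [0,0,0,0,0]

```text
t: 3.02
eef_pos: [564.3, 80.2, 58.3]
tcp_rot: [3.141, 0.0, -0.054]
ft_force: [-5.6, -0.0, 4.5]
opening: 1.001
grip_force: 2.7
```

Call:
arm_command:
  delta_pos:
    - [0.004,0,0]
    - [0.008,0,0]
    - [0.012,-0.001,0]
    - [0.012,-0.001,0]
    - [0.012,-0.001,0]
  delta_rot:
    - [0,0,0]
    - [0,0,0]
    - [0,0,0]
    - [0,0,0]
    - [0,0,0]
  claw: [0,0,0,0,0]

```text
t: 3.43
eef_pos: [565.7, 80.1, 58.2]
tcp_rot: [3.141, 0.003, -0.054]
ft_force: [-11.1, 1.3, 7.8]
opening: 1.002
grip_force: 5.1
```

Call:
arm_command:
  delta_pos:
    - [0.004,0,0]
    - [0.008,0,0]
    - [0.008,0,0]
    - [0.008,0,0]
    - [0.008,0,0]
  delta_rot:
    - [0,0,0]
    - [0,0,0]
    - [0,0,0]
    - [0,0,0]
    - [0,0,0]
  claw: [0,0,0,0,0]

```text
t: 3.85
eef_pos: [565.8, 80.1, 58.1]
tcp_rot: [3.141, 0.007, -0.054]
ft_force: [-19.0, 0.4, 14.4]
opening: 0.999
grip_force: 9.6
```

Call:
arm_command:
  delta_pos:
    - [-0.08,0.004,0]
    - [-0.1,0.005,0.1]
    - [-0.1,0.005,0.25]
    - [-0.1,0.005,0.4]
    - [-0.1,0.005,0.4]
  delta_rot:
    - [0,0,0]
    - [0,0,0]
    - [0,0,0.07]
    - [0,0,0.14]
    - [0,0,0.21]
  claw: [0,0,0,0.2,0.45]

```text
t: 4.27
eef_pos: [547.3, 81.3, 164.6]
tcp_rot: [3.139, -0.011, 0.282]
ft_force: [1.2, 0.3, 0.2]
opening: 0.914
grip_force: 0.0
```

Call:
arm_command:
  delta_pos:
    - [0.1,-0.1,0]
    - [0.2,-0.2,0]
    - [0.32,-0.37,0]
    - [0.32,-0.37,0]
    - [0.32,-0.37,0]
  delta_rot:
    - [0,0,0.07]
    - [0,0,0.14]
    - [0,0,0.21]
    - [0,0,0.28]
    - [0,0,0.35]
  claw: [0.45,0.45,0.45,0.45,0.45]

```text
t: 4.68
eef_pos: [626.3, -14.2, 157.8]
tcp_rot: [3.139, -0.001, 0.829]
ft_force: [0.6, 0.5, 0.7]
opening: 0.578
grip_force: 0.0
```

Call:
arm_command:
  delta_pos:
    - [0,0,0]
    - [0,0,0]
    - [0,0,0]
    - [0,0,0]
    - [0,0,0]
  delta_rot:
    - [0,0,0.07]
    - [0,0,0.14]
    - [0,0,0.21]
    - [0,0,0.28]
    - [0,0,0.35]
  claw: [0.45,0.45,0.45,0.45,0.45]

```text
t: 5.1
eef_pos: [624.8, -11.5, 158.2]
tcp_rot: [3.14, -0.0, 1.381]
ft_force: [0.4, -0.0, -0.3]
opening: 0.553
grip_force: 0.0
```

Call:
arm_command:
  delta_pos:
    - [0,0,0]
    - [0,0,0]
    - [0,0,0]
    - [0,0,0]
    - [0,0,0]
  delta_rot:
    - [0,0,0.07]
    - [0,0,0.09]
    - [0,0,0.09]
    - [0,0,0.09]
    - [0,0,0.09]
  claw: [0.45,0.45,0.45,0.45,0.45]

```text
t: 5.52
eef_pos: [624.4, -11.4, 158.2]
tcp_rot: [3.141, 0.0, 1.516]
ft_force: [-0.9, 0.5, 0.2]
opening: 0.549
grip_force: 0.0
```

Call:
arm_command:
  delta_pos:
    - [0,0,-0.13]
    - [0,0,-0.26]
    - [0,0,-0.38]
    - [0,0,-0.4]
    - [0,0,-0.4]
  delta_rot:
    - [0,0,0]
    - [0,0,0]
    - [0,0,0]
    - [0,0,0]
    - [0,0,0]
  claw: [0.45,0.45,0.45,0.45,0.45]

```text
t: 5.93
eef_pos: [623.5, -11.3, 56.7]
tcp_rot: [-3.138, -0.0, 1.516]
ft_force: [-0.1, 0.2, 0.0]
opening: 0.549
grip_force: 0.0
```

Call:
arm_command:
  delta_pos:
    - [0.0016,0.03,0]
    - [0.003,0.055,0]
    - [0.0043,0.08,0]
    - [0.0056,0.105,0]
    - [0.007,0.13,0]
  delta_rot:
    - [0,0,0]
    - [0,0,0]
    - [0,0,0]
    - [0,0,0]
    - [0,0,0]
  claw: [0.45,0.45,0.45,0.45,0.45]

```text
t: 6.35
eef_pos: [626.6, 21.6, 59.6]
tcp_rot: [3.139, 0.0, 1.517]
ft_force: [-0.5, -5.8, 4.7]
opening: 0.55
grip_force: 2.5
```

Call:
arm_command:
  delta_pos:
    - [0.0009,0.016,0]
    - [0.0017,0.032,0]
    - [0.0026,0.048,0]
    - [0.0034,0.064,0]
    - [0.004,0.074,0]
  delta_rot:
    - [0,0,0]
    - [0,0,0]
    - [0,0,0]
    - [0,0,0]
    - [0,0,0]
  claw: [0.45,0.45,0.45,0.45,0.45]

```text
t: 6.77
eef_pos: [626.9, 38.8, 58.3]
tcp_rot: [3.142, 0.002, 1.518]
ft_force: [-3.1, -28.5, 6.9]
opening: 0.548
grip_force: 14.1
```

Call:
arm_command:
  delta_pos:
    - [-0.004,-0.08,0]
    - [-0.004,-0.08,0.13]
    - [-0.004,-0.08,0.28]
    - [-0.06,0,0.4]
    - [-0.16,0.1,0.4]
  delta_rot:
    - [0,0,0]
    - [0,0,0]
    - [0,0,0]
    - [0,0,0]
    - [0,0,0]
  claw: [0.45,0.45,0.45,0.45,0.45]

```text
t: 7.18
eef_pos: [589.9, 64.5, 163.0]
tcp_rot: [3.133, -0.001, 1.514]
ft_force: [0.6, 1.0, -0.1]
opening: 0.548
grip_force: 0.0
```

Call:
arm_command:
  delta_pos:
    - [-0.1,0.1,0]
    - [-0.2,0.2,0]
    - [-0.245,0.243,0]
    - [-0.245,0.243,0]
    - [-0.245,0.243,0]
  delta_rot:
    - [0,0,0]
    - [0,0,0]
    - [0,0,0]
    - [0,0,0]
    - [0,0,0]
  claw: [0.45,0.45,0.45,0.45,0.45]

```text
t: 7.6
eef_pos: [525.8, 126.0, 158.2]
tcp_rot: [3.141, -0.0, 1.518]
ft_force: [0.6, -0.2, -0.6]
opening: 0.552
grip_force: 0.0
```

```bash
python3 - <<'E'
from cell import *
import cv2
a=read_camera("side")[190:340,230:420,::-1]
cv2.imwrite("pics/sidec2.png",cv2.convertScaleAbs(cv2.resize(a,None,fx=4,fy=4,interpolation=cv2.INTER_CUBIC),alpha=1.6))
E
```

```text
(no output)
```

View pics/sidec2.png

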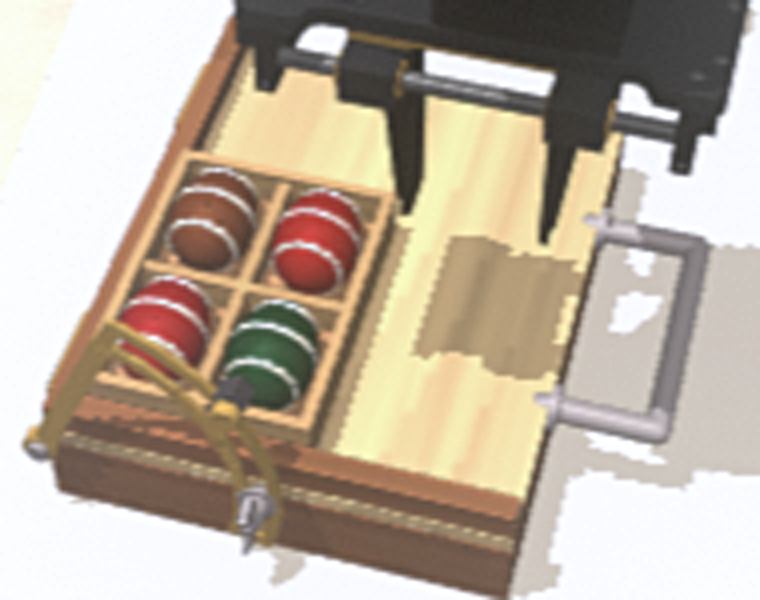

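The tray sits against the ledge and fence: rim at (188,155), (395,195), (310,430). One light x nudge will confirm it is seated.

Call:
arm_command:
  delta_pos:
    - [0,0,-0.13]
    - [0,0,-0.26]
    - [0,0,-0.38]
    - [0,0,-0.4]
    - [0,0,-0.4]
  delta_rot:
    - [0,0,0]
    - [0,0,0]
    - [0,0,0]
    - [0,0,0]
    - [0,0,0]
  claw: [0.45,0.45,0.45,0.45,0.45]

```text
t: 8.07
eef_pos: [525.6, 124.5, 56.5]
tcp_rot: [-3.138, 0.001, 1.516]
ft_force: [-0.6, -0.4, -0.3]
opening: 0.55
grip_force: 0.0
```

Call:
arm_command:
  delta_pos:
    - [0.02,-0.001,0]
    - [0.04,-0.002,0]
    - [0.05,-0.0027,0]
    - [0.06,-0.0032,0]
    - [0.06,-0.0032,0]
  delta_rot:
    - [0,0,0]
    - [0,0,0]
    - [0,0,0]
    - [0,0,0]
    - [0,0,0]
  claw: [0.45,0.45,0.45,0.45,0.45]

```text
t: 8.48
eef_pos: [541.6, 124.6, 59.0]
tcp_rot: [3.14, -0.0, 1.517]
ft_force: [-0.3, 0.5, -0.4]
opening: 0.553
grip_force: 0.0
```

Call:
arm_command:
  delta_pos:
    - [0.004,0,0]
    - [0.008,0,0]
    - [0.012,-0.001,0]
    - [0.012,-0.001,0]
    - [0.012,-0.001,0]
  delta_rot:
    - [0,0,0]
    - [0,0,0]
    - [0,0,0]
    - [0,0,0]
    - [0,0,0]
  claw: [0.45,0.45,0.45,0.45,0.45]

```text
t: 8.9
eef_pos: [543.6, 124.4, 58.1]
tcp_rot: [-3.142, 0.0, 1.517]
ft_force: [0.4, -0.4, -0.2]
opening: 0.553
grip_force: 0.0
```

Call:
arm_command:
  delta_pos:
    - [0.004,0,0]
    - [0.008,0,0]
    - [0.012,-0.001,0]
    - [0.016,-0.001,0]
    - [0.016,-0.001,0]
  delta_rot:
    - [0,0,0]
    - [0,0,0]
    - [0,0,0]
    - [0,0,0]
    - [0,0,0]
  claw: [0.45,0.45,0.45,0.45,0.45]

```text
t: 9.32
eef_pos: [545.9, 124.2, 58.1]
tcp_rot: [-3.138, 0.0, 1.517]
ft_force: [-9.9, 1.7, 7.0]
opening: 0.549
grip_force: 5.4
```

Call:
arm_command:
  delta_pos:
    - [-0.08,0.004,0]
    - [-0.1,0,0.1]
    - [-0.2,-0.05,0.2]
    - [-0.34,-0.12,0.2]
    - [-0.453,-0.164,0.2]
  delta_rot:
    - [0,0,0]
    - [0,0,0]
    - [0,0,0]
    - [0,0,0]
    - [0,0,0]
  claw: [0.45,0.45,0.45,0.45,0.45]

```text
t: 9.73
eef_pos: [433.2, 82.5, 109.1]
tcp_rot: [3.139, -0.0, 1.518]
ft_force: [0.2, 0.2, -1.6]
opening: 0.552
grip_force: 0.0
```

Call:
arm_command:
  delta_pos:
    - [0,0,0]
    - [0,0,0]
    - [0,0,0]
    - [0,0,0]
    - [0,0,0]
  delta_rot:
    - [0,0,0]
    - [0,0,0]
    - [0,0,0]
    - [0,0,0]
    - [0,0,0]
  claw: [0.45,0.45,0.45,0.45,0.45]

```text
t: 10.15
eef_pos: [435.2, 83.4, 108.0]
tcp_rot: [3.141, -0.0, 1.517]
ft_force: [-0.6, -0.2, -0.9]
opening: 0.55
grip_force: 0.0
```

Call:
arm_command:
  delta_pos:
    - [0,0,-0.08]
    - [0,0,-0.16]
    - [0,0,-0.24]
    - [0,0,-0.32]
    - [0,0,-0.328]
  delta_rot:
    - [0,0,0]
    - [0,0,0]
    - [0,0,0]
    - [0,0,0]
    - [0,0,0]
  claw: [0.45,0.45,0.45,0.45,0.45]

```text
t: 10.57
eef_pos: [433.7, 83.2, 23.5]
tcp_rot: [-3.138, 0.0, 1.517]
ft_force: [0.2, -0.2, 0.0]
opening: 0.553
grip_force: 0.0
```

Call:
arm_command:
  delta_pos:
    - [0,0,0]
    - [0,0,0]
    - [0,0,0]
    - [0,0,0]
    - [0,0,0]
  delta_rot:
    - [0,0,0]
    - [0,0,0]
    - [0,0,0]
    - [0,0,0]
    - [0,0,0]
  claw: [1,1,1,1,1]

```text
t: 10.98
eef_pos: [434.8, 83.2, 26.9]
tcp_rot: [3.14, -0.0, 1.517]
ft_force: [-0.7, 0.4, 0.0]
opening: 0.259
grip_force: 0.0
```

Call:
arm_command:
  delta_pos:
    - [0,0,0]
    - [0,0,0]
    - [0,0,0]
    - [0,0,0]
    - [0,0,0]
  delta_rot:
    - [0,0,0]
    - [0,0,0]
    - [0,0,0]
    - [0,0,0]
    - [0,0,0]
  claw: [1,1,1,1,1]

```text
t: 11.4
eef_pos: [436.4, 83.1, 26.7]
tcp_rot: [3.137, -0.0, 1.517]
ft_force: [6.2, -0.6, -0.3]
opening: 0.121
grip_force: 30.0
```

Call:
arm_command:
  delta_pos:
    - [0.0005,0,0.031]
    - [0.0025,0,0.0722]
    - [0.0062,-0.0003,0.1133]
    - [0.0116,-0.0006,0.1542]
    - [0.0186,-0.001,0.1949]
  delta_rot:
    - [0,0,0]
    - [0,0,0]
    - [0,0,0]
    - [0,0,0]
    - [0,0,0]
  claw: [1,1,1,1,1]

```text
t: 11.82
eef_pos: [441.3, 82.8, 75.8]
tcp_rot: [3.137, -0.0, 1.517]
ft_force: [11.7, -1.1, -5.8]
opening: 0.122
grip_force: 30.0
```

Call:
arm_command:
  delta_pos:
    - [0.0106,-0.0005,0.0404]
    - [0.0228,-0.001,0.0804]
    - [0.0366,-0.0018,0.12]
    - [0.051,-0.0025,0.159]
    - [0.066,-0.0033,0.1976]
  delta_rot:
    - [0,0,0]
    - [0,0,0]
    - [0,0,0]
    - [0,0,0]
    - [0,0,0]
  claw: [1,1,1,1,1]

```text
t: 12.23
eef_pos: [455.8, 81.9, 124.8]
tcp_rot: [3.141, 0.0, 1.517]
ft_force: [4.8, -0.4, -5.9]
opening: 0.115
grip_force: 30.0
```

Call:
arm_command:
  delta_pos:
    - [0.0162,-0.0009,0.0376]
    - [0.0343,-0.0018,0.075]
    - [0.0538,-0.0029,0.1114]
    - [0.0746,-0.004,0.147]
    - [0.0912,-0.005,0.1732]
  delta_rot:
    - [0,0,0]
    - [0,0,0]
    - [0,0,0]
    - [0,0,0]
    - [0,0,0]
  claw: [1,1,1,1,1]

```text
t: 12.65
eef_pos: [478.0, 80.7, 168.0]
tcp_rot: [-3.14, 0.0, 1.517]
ft_force: [-1.1, -0.5, -3.7]
opening: 0.121
grip_force: 30.0
```

```bash
python3 - <<'E'
from cell import *
import cv2
I=read_camera("side");cv2.imwrite("pics/side3.png",I[:,:,::-1]);print(state()["eef_pos"],state()["ft_force"])
a=I[150:340,220:420,::-1]
cv2.imwrite("pics/sidec3.png",cv2.convertScaleAbs(cv2.resize(a,(600,570),interpolation=cv2.INTER_CUBIC),alpha=1.6))
E
```

```text
[478.53039911  80.70596955 168.8887535 ] [-4.21107915 -0.8248236   0.80052532]
```

View pics/sidec3.png

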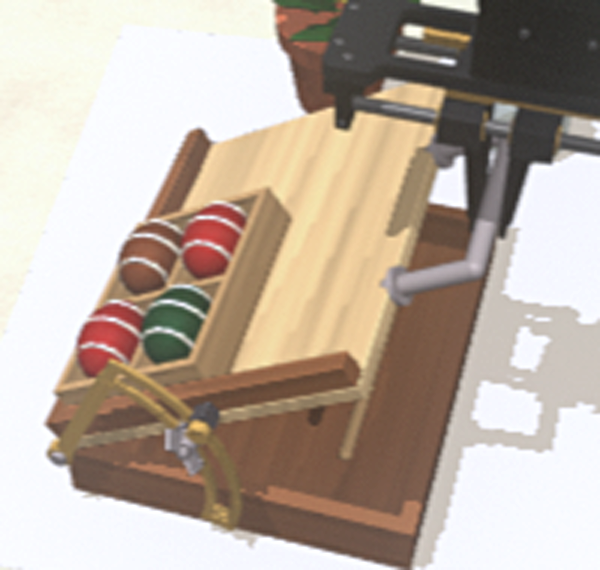

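Call:
arm_command:
  delta_pos:
    - [0.012,-0.0006,0.02]
    - [0.024,-0.0013,0.04]
    - [0.036,-0.002,0.058]
    - [0.048,-0.0026,0.074]
    - [0.056,-0.003,0.081]
  delta_rot:
    - [0,0,0]
    - [0,0,0]
    - [0,0,0]
    - [0,0,0]
    - [0,0,0]
  claw: [1,1,1,1,1]

```text
t: 13.12
eef_pos: [492.2, 80.0, 188.3]
tcp_rot: [-3.14, 0.0, 1.517]
ft_force: [-7.4, -0.4, 2.0]
opening: 0.119
grip_force: 30.0
```

Call:
arm_command:
  delta_pos:
    - [0,0,0]
    - [0,0,0]
    - [0,0,0]
    - [0,0,0]
    - [0,0,0]
  delta_rot:
    - [0,0,0]
    - [0,0,0]
    - [0,0,0]
    - [0,0,0]
    - [0,0,0]
  claw: [1,1,1,1,1]

```text
t: 13.53
eef_pos: [491.7, 80.0, 187.8]
tcp_rot: [-3.14, 0.0, 1.517]
ft_force: [-4.9, -2.3, -0.1]
opening: 0.117
grip_force: 30.0
```

```bash
python3 - <<'E'
from h import *
import cv2
s=[588.13,74.95,-.0533]
S=state();print(S["eef_pos"],S["ft_force"],"A",np.arcsin((S["eef_pos"][2]+19-45.5)/258))
out=[]
for n in("side","top"):
    I=read_camera(n)[:,:,::-1]; k=10
    m=proj(n,T(s,[[105-85,136,45.5+65]]))[0]; o=(m-[19,29]).astype(int)
    a=cv2.convertScaleAbs(cv2.resize(I[o[1]:o[1]+58,o[0]:o[0]+38],None,fx=k,fy=k,interpolation=cv2.INTER_CUBIC),alpha=1.7)
    b=a.copy()
    for A,col in((.6,(255,0,0)),(.64,(255,255,0)),(.68,(0,255,0)),(.72,(0,0,255))):
        r=np.array([100,111,122.]);q=((proj(n,T(s,np.c_[105-r*np.cos(A),0*r+136,45.5+r*np.sin(A)]))-o+.5)*k).astype(int)
        cv2.line(b,tuple(map(int,q[1])),tuple(map(int,q[2])),col,1);cv2.circle(b,tuple(map(int,q[0])),3,col,-1)
    out+= [a,b] if n=="side" else [b]
v=np.hstack(out);v=cv2.resize(v,(800,int(800*v.shape[0]/v.shape[1])));cv2.imwrite("pics/ov.png",v);print(v.shape)
E
```

```text
[491.72962024  80.01067045 187.75645751] [-4.9093357  -2.32302468 -0.12702505] A 0.6751635962828408
(407, 800, 3)
```

View pics/ov.png

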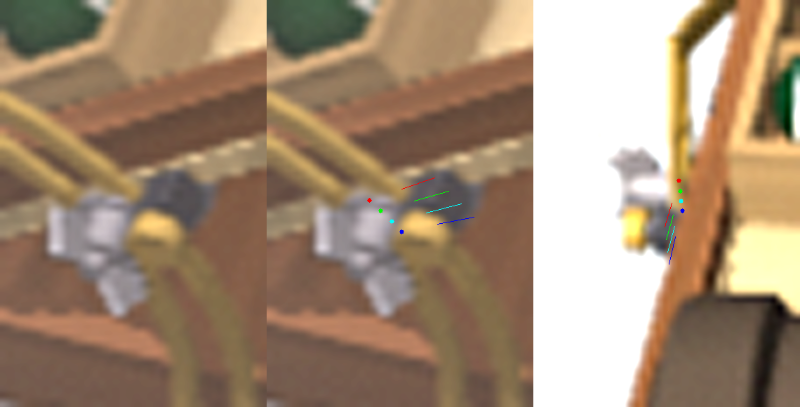

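```bash
python3 - <<'E'
from h import *
s=[588.13,74.95,-.0533];k=10*800/1140
O={n:(proj(n,T(s,[[20,136,110.5]]))[0]-[19,29]).astype(int) for n in("side","top")}
P={"screw":(116.5,(158.3,228),(634-533.3,229)),"clip":(116.5,(178.3,200),(663-533.3,232)),"nut":(100,(100,236),(640-533.3,180))}
for m,(r,a,b) in P.items():
    obs={"side":np.array(a)/k-.5+O["side"],"top":np.array(b)/k-.5+O["top"]}
    pt=lambda p:T(s,[[105-r*np.cos(p[0]),p[1],45.5+r*np.sin(p[0])]])
    for ns in(("side",),("top",),("side","top")):
        q=least_squares(lambda p:np.r_[tuple(proj(n,pt(p))[0]-obs[n] for n in ns)],[.65,140],x_scale=[.1,10])
        print(m,ns,q.x.round(3),q.fun.round(2))
E
```

```text
screw ('side',) [  0.665 144.001] [-0. -0.]
screw ('top',) [  0.666 146.618] [-0.  0.]
screw ('side', 'top') [  0.669 145.268] [-0.43  0.45  0.64 -0.08]
clip ('side',) [  0.645 134.025] [-0.  0.]
clip ('top',) [  0.663 138.142] [0. 0.]
clip ('side', 'top') [  0.657 136.267] [-0.95  0.58  0.94  0.31]
nut ('side',) [  0.689 144.16 ] [-0.  0.]
nut ('top',) [  0.711 147.632] [ 0. -0.]
nut ('side', 'top') [  0.702 146.023] [-0.87  0.46  0.81  0.42]
```

```bash
python3 - <<'E'
from h import *
s=[588.13,74.95,-.0533]
for A in(.54,.56,.584,.6,.62):
    c,n=np.cos(A),np.sin(A)
    f=lambda x,y,z:[105+x*c+z*n,y,45.5-x*n+z*c]
    q=(proj("side",T(s,[f(-210,118,20.5),f(-210,130,20.5),f(-210,130,-4.5),f(-210,-130,4.5),f(-258,-55,0),f(-258,55,0)]))-[220,150]+.5)*3
    print(A,q.round(0).tolist())
E
```

```text
0.54 [[357.0, 359.0], [351.0, 377.0], [374.0, 408.0], [468.0, 74.0], [520.0, 142.0], [483.0, 280.0]]
0.56 [[352.0, 353.0], [346.0, 371.0], [370.0, 403.0], [465.0, 69.0], [516.0, 136.0], [478.0, 274.0]]
0.584 [[346.0, 347.0], [340.0, 365.0], [366.0, 397.0], [461.0, 63.0], [511.0, 128.0], [473.0, 266.0]]
0.6 [[342.0, 343.0], [336.0, 361.0], [362.0, 392.0], [458.0, 59.0], [507.0, 122.0], [469.0, 260.0]]
0.62 [[337.0, 338.0], [331.0, 356.0], [358.0, 387.0], [454.0, 54.0], [503.0, 116.0], [464.0, 254.0]]
```

Call:
arm_command:
  delta_pos:
    - [-0.004,0,-0.004]
    - [-0.008,0,-0.008]
    - [-0.012,0.0006,-0.012]
    - [-0.012,0.0006,-0.012]
    - [-0.012,0.0006,-0.012]
  delta_rot:
    - [0,0,0]
    - [0,0,0]
    - [0,0,0]
    - [0,0,0]
    - [0,0,0]
  claw: [1,1,1,1,1]

```text
t: 14.05
eef_pos: [489.4, 80.2, 184.8]
tcp_rot: [3.141, 0.0, 1.517]
ft_force: [-2.2, -1.8, -2.4]
opening: 0.121
grip_force: 30.0
```

Call:
arm_command:
  delta_pos:
    - [0,0,0]
    - [0,0,0]
    - [0,0,0]
    - [0,0,0]
    - [0,0,0]
  delta_rot:
    - [0,0,0]
    - [0,0,0]
    - [0,0,0]
    - [0,0,0]
    - [0,0,0]
  claw: [1,1,1,1,1]

```text
t: 14.47
eef_pos: [489.5, 80.1, 184.8]
tcp_rot: [3.141, 0.0, 1.517]
ft_force: [-2.2, -2.1, -1.8]
opening: 0.117
grip_force: 30.0
```

```bash
python3 - <<'E'
from h import *
import cv2
S=state();print(S["eef_pos"],S["ft_force"],"A",np.arcsin((S["eef_pos"][2]+19-45.5)/258))
a=read_camera("side")[200:320,220:380,::-1]
cv2.imwrite("pics/fin.png",cv2.convertScaleAbs(cv2.resize(a,None,fx=5,fy=5,interpolation=cv2.INTER_CUBIC),alpha=1.6))
E
```

```text
[489.45611493  80.1247925  184.84705387] [-2.21836957 -2.07448638 -1.84205568] A 0.660799520344025
```

View pics/fin.png

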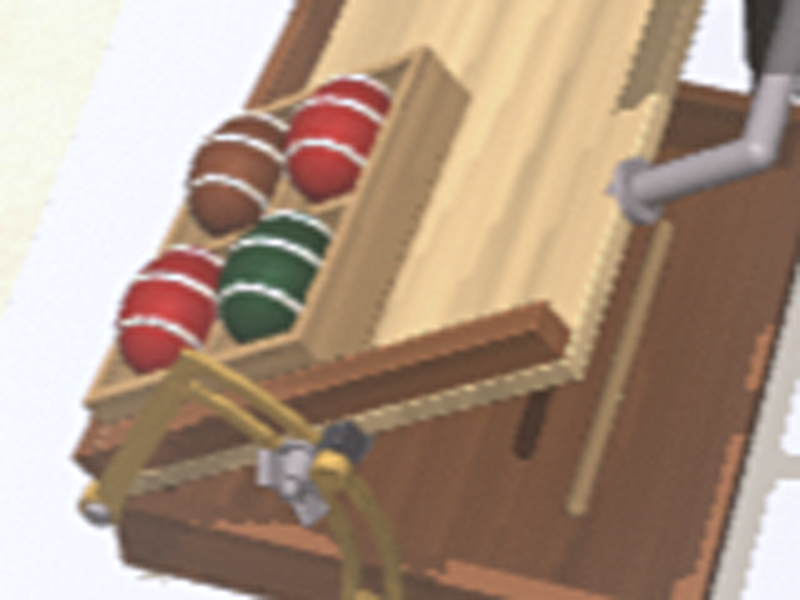

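The stud at (295,475) is level with the rider at (340,445), the tray is still in its corner and the grip is steady. I'm handing the job in.

```bash
python3 -c "
from cell import *
print(job_done())"
```

```text
the job is handed in; nothing more can be done
None
```

I pushed the tray home in its corner and raised the flap to about 0.66 rad. I handed the job in with the gripper still holding the flap steady and the wing nut level with the rider by my camera measurement; no verdict came back.

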